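# Load a reagent bottle into the bench cooler

### The arm

A 6-joint arm with a two-finger parallel gripper is mounted at the origin on a cart in front of the work surface, level with it; the furniture and walls round the work are solid. World frame = base frame: x ahead of the robot, y to its left, z up, the work surface at z = 0. Lengths are in m, angles in rad, forces in N, time in s.
With the tool pointing down it reaches from about 0.25 to 0.775 m from the base axis. Payload 4 kg.
Tool frame: the origin (TCP) lies at the very end of the fingers, on their centre line; the grasp point (between the pads) lies 19 mm behind it (robot.tcp_to_grasp is the distance from the TCP to the grasp point, in m); z points along the fingers, y is the line along which they close (so a half turn about z gives the same grasp; the last joint's range is limited). The gripper opens to 94 mm and grips with 3 to 60 N. Pads are 16 mm wide; open, the fingers measure 119 mm over their backs; the gripper's body (75 mm by 177 mm) begins 78 mm behind the grasp point.
Start: joints at [1.016, 0.087, 1.371, -0, 1.684, -0.103], TCP at [0.24, 0.495, 0.206] pointing down, gripper open.
Joint ranges: [-3.1, 3.1], [-0.76, 2.03], [0.27, 2.55], [-1.08, 4.22], [0.17, 2.65], [-2.57, 2.57]. Speed limits (rad/s): [2.79, 2.79, 3.14, 3.14, 3.14, 3.14].

### API

Orientations are given as [roll, pitch, yaw] about the fixed x, y, z axes, in that order (R = Rz(yaw) Ry(pitch) Rx(roll)).
In Python, from bench import robot, optics gives the robot as it stands (robot), with the cameras (optics).
- The arm moves only by the shell command python3 nudge.py 'ROWS'. ROWS is rows parted by semicolons, their numbers by spaces, 1 to 20 of them, each of 5 numbers: the finger opening in m, then dx, dy, dz in m, then a turn about the tool's z in rad; each row shifts and turns the commanded pose from where the row before left it, along the tool's axes as they then stand; what a row does not reach is not made up. A row lasts 1/12 s, in which the tool goes at most 0.0417 m and 0.125 rad, less where a joint would pass 70% of its speed; a pose out of reach is approached as far as the arm can. The fingers move at their own pace and stop on an object; the grip force is fixed at half the most. Time passes only in rows, so rows that do not move let the fingers close. It prints the time, the measured TCP pose, the force, the opening and the grip force at its end.
- robot.get_obs(): the state, without advancing time (a new reading comes with each control period).
- optics.snapshot(name): name is "side" or "top" or "wrist"; returns a dict with "color" (400x640x3 uint8, blue, green, red), "fx", "fy", "cx", "cy" (pixels), "extrinsics" (4x4, takes a point from world to camera coordinates). Camera axes: x right, y down, z forward; pixel columns grow to the right and rows downward; lengths in m; the calibration is good to about 2 mm. A picture is of the moment at which its call begins. There is no depth.
- robot.close_job(): hands the job in; it is judged then, once.
The state is a dict: "time": time; "joint_positions": joint angles; "qvel": joint speeds; "joint_torque": joint torques, N m; "tool_pos": TCP position; "ee_rot": TCP orientation; "wrist_force": force on the tool from outside, world axes, zero at the start; "wrist_torque": the same for the moment, N m; "width": finger opening in m; "finger_force": force on a finger pad.
Only numpy, scipy, OpenCV 4.12 (cv2) and the standard library are available. Lean on these libraries where they do the work, as an engineer would, in place of code of your own. Each camera call takes 0.05 s, during which the arm holds its last target. There are 200 camera calls.

### The job

Load the small brown bottle that stands on the worktop to the left of the reagent cooler into the cooler. Swing the clear hood up by its front grip and past its balance point so that it stays open on its own, turn the clear port cover by its knob until its opening lies squarely over the empty compartment, then lower the bottle through it and stand it gently, not dropping it, on the compartment's floor. Leave the hood open and the opening over that compartment, with the bottles inside still upright and the petri dish and the pen where they lie.

Things in the scene. Friction and masses are not known exactly. Their poses are not given: they have to be found in the camera images.
- cooler: Reagent cooler, a fixed white box 200 x 200 mm, flat deck 108 mm above the worktop, with a round well of 180 mm diameter in its middle. Origin: centre of its underside; its x axis points from its front (grip side, towards the robot) to its hinge side, z up. It carries the hood and the port cover.
- hood (a joint): Clear hood, 200 x 200 x 42 mm box lid over the deck, about 0.4 kg, hinged along its rear edge (axis along the cooler's y through hood_axis). 0 = shut (its start), grows as the front rises, 1.9 rad = leaning back on its stop. No spring, little friction: let go below about 1.37 rad it falls shut, beyond 1.42 rad it falls back on the stop and stays.
- hood_axis (a point): Point on the hood's hinge axis at mid-width, 106 mm behind the cooler's centre, 111 mm above the worktop. Does not move with the hood.
- hood_grip (a point): Middle of the hood's front grip, a grey tongue 34 mm wide (along the cooler's y), 12 mm thick, free below, jutting from the hood's front; level and 120 mm above the worktop when shut. 230 mm from the hinge axis, 17 mm short of the tongue's tip, 20 mm ahead of the hood's front strip. Pinched from above across its width it pivots between the fingers as the hood swings. Moves with the hood.
- port_cover (a joint): Clear disc, 179 mm diameter, 4 mm thick, flush with the deck, turning all round (both ways) on the upright axis at the cooler's centre; 0.03 N m of friction holds it where left. 0 = opening at the cooler's front; grows anticlockwise from above (opening goes to the cooler's -y side). Its one opening is a sector 84 degrees wide from the hub (17 mm radius) to the rim. Starts at 1.6 to 2.4 rad.
- cover_opening (a point): Middle of the port cover's opening, 58 mm from the cover's axis, at deck height (108 mm). Turns with the cover.
- cover_knob (a point): Upright grey finger knob on the port cover, 16 mm diameter, 24 mm tall, 62 mm from the cover's axis, 70 degrees clockwise (from above) of the opening's middle. This point is on its axis, 14 mm above the cover (122 mm above the worktop). Turns with the cover.
- rotor: White tray in the cooler's well, fixed, with four equal 90-degree compartments parted by 46 mm high walls; floor 14.5 mm above the worktop. Origin at the cooler's centre, 4 mm under that floor. The empty compartment lies along the tray's -x axis; the other three hold bottles. Turned up to 0.8 rad either way from facing the cooler's front.
- free_place (a point): Middle of the empty compartment's floor, 58 mm from the cooler's axis, 14.5 mm above the worktop. A bottle standing here ends 9 mm below the top of the port cover.
- new_bottle: The bottle to load: brown, black screw cap, 85 mm tall, about 0.1 kg, standing on the worktop. Body 44 mm diameter up to 73 mm, cap 26 mm diameter from 73 to 85 mm. Origin: centre of its underside, z up. Hold it by the cap, above the shoulder; in the cover's opening the fingers have room to open about 10 mm each to let go, not fully.
- stored_bottle_1: Bottle of the same kind (44 mm diameter, 85 mm tall) standing in the tray's compartment along the tray's +y axis, under the port cover. Origin: centre of its underside, z up.
- stored_bottle_2: Bottle of the same kind (44 mm diameter, 85 mm tall) standing in the tray's compartment facing the empty one, along the tray's +x axis, under the port cover. Origin: centre of its underside, z up.
- stored_bottle_3: Bottle of the same kind (44 mm diameter, 85 mm tall) standing in the tray's compartment along the tray's -y axis, under the port cover. Origin: centre of its underside, z up.
- petri_dish: Bystander: closed petri dish with a tan medium, 60 mm diameter, 15 mm high, lying loose at the front of the worktop. Origin: centre of its underside.
- marker_pen: Bystander: marker pen, 137 mm long, 14 mm thick, lying loose on the worktop. Origin: centre of its underside.

How it is judged:
By the outcome, as a careful person would: the job done as asked, in the order asked, and still so for the second after the job is handed in, with the robot touching nothing.
It also fails if it takes over 72 s, if anything falls off the work surface, if the arm or the gripper's body presses on something with over 40 N, if the wrist force passes 120 N, or if a joint passes its speed limit or range.

## Working session

There is one attempt and no reset: what is moved stays moved. The work goes in short steps, Python scripts to look and compute and a shell command to move; the robot and the scene stay as the last step left them, time stands still between calls to the robot, and variables do not carry over. Pictures are saved under pics/ and viewed, at most 10 in all, crops included, and the job is handed in when it is done.

```bash
ls; mkdir -p pics; python3 - <<'E'
from bench import robot, optics
import cv2,numpy as np
for n in ["top","side"]:
    s=optics.snapshot(n); cv2.imwrite(f"pics/{n}0.png",s["color"]); np.savez(f"{n}.npz",**s)
    E=np.array(s["extrinsics"]);print(n,s["fx"],s["fy"],s["cx"],s["cy"],E.round(3).tolist(), (-E[:3,:3].T@E[:3,3]).round(3))
o=robot.get_obs();print(o)
E
```

```text
bench.py
nudge.py
pics
top 431.5693428016417 431.5693428016417 322.0778244652888 201.46615179194202 [[0.131, -0.991, 0.006, -0.026], [-0.771, -0.106, -0.628, 0.483], [0.623, 0.077, -0.778, 0.619], [0.0, 0.0, 0.0, 1.0]] [-0.01  -0.023  0.785]
side 442.53983489250754 442.53983489250754 319.52967261957565 198.21495437103982 [[0.982, -0.187, 0.009, -0.521], [-0.123, -0.677, -0.725, 0.161], [0.142, 0.711, -0.688, 0.945], [0.0, 0.0, 0.0, 1.0]] [ 0.398 -0.66   0.772]
{'time': 0.1, 'joint_positions': array([ 1.01590737e+00,  8.78902135e-02,  1.37206448e+00, -6.01989396e-06,
        1.68360110e+00, -1.03118774e-01]), 'qvel': array([-0.00159341,  0.000819  , -0.00344046,  0.00093037, -0.00022999,
        0.00106294]), 'joint_torque': array([ 1.10408393e-03, -3.41252267e+01, -3.03302586e+01,  7.18775019e-02,
        3.03783605e-02, -9.65289382e-05]), 'tool_pos': array([0.2398673 , 0.49440219, 0.20443584]), 'ee_rot': array([-3.13963933e+00, -1.96126501e-04,  2.68982160e+00]), 'wrist_force': array([-0.1049678 , -0.31303528, -0.23473409]), 'wrist_torque': array([ 0.03200596, -0.01445017, -0.0187541 ]), 'finger_force': 0.0, 'width': 0.09384539417706445}
```

View pics/top0.png

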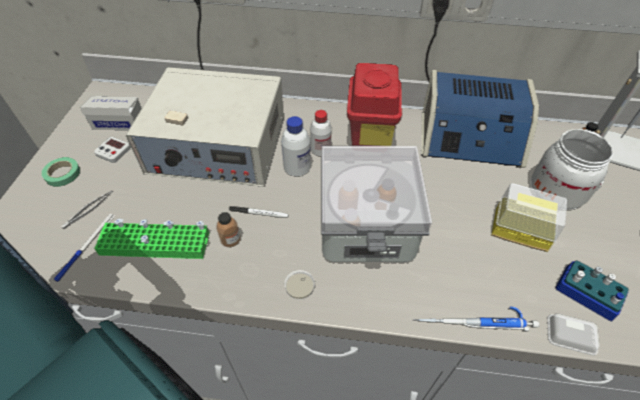

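View pics/side0.png

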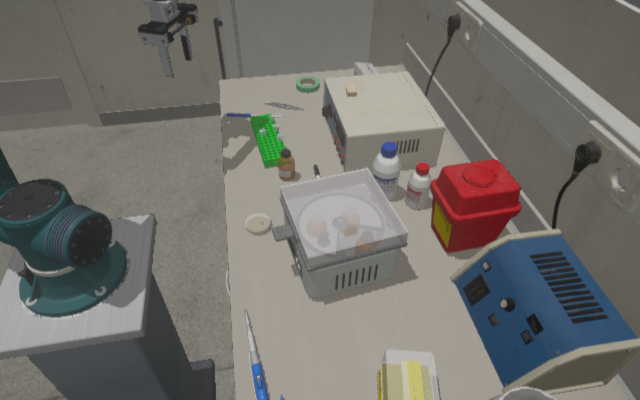

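Top view: hooded cooler around (373,200), tongue about (376,241), new bottle about (228,230), pen (258,212), dish (299,284). Side view: tongue (281,232), bottle (287,165). I'll zoom in on the cooler.

```bash
cat > h.py <<'E'
import numpy as np,cv2
from bench import robot, optics
def load(n): return dict(np.load(f"{n}.npz"))
def ray(s,u,v):
    E=s["extrinsics"];R,t=E[:3,:3],E[:3,3];d=R.T@np.array([(u-s["cx"])/s["fx"],(v-s["cy"])/s["fy"],1]);return -R.T@t,d
def plane(s,u,v,z):
    c,d=ray(s,u,v);return c+d*(z-c[2])/d[2]
def tri(s1,p1,s2,p2):
    A=[];b=[]
    for s,p in((s1,p1),(s2,p2)):
        c,d=ray(s,*p);d=d/np.linalg.norm(d);P=np.eye(3)-np.outer(d,d);A.append(P);b.append(P@c)
    A=np.vstack(A);b=np.hstack(b);x=np.linalg.lstsq(A,b,rcond=None)[0];return x,np.linalg.norm(A@x-b)
def proj(s,p):
    E=s["extrinsics"];q=E[:3,:3]@np.array(p)+E[:3,3];return np.array([q[0]/q[2]*s["fx"]+s["cx"],q[1]/q[2]*s["fy"]+s["cy"]])
E
python3 - <<'E'
from h import *
t,s=load("top"),load("side")
a=cv2.resize(t["color"][140:270,308:438],(520,520)[::-1] and (400,400),interpolation=cv2.INTER_CUBIC)
b=cv2.resize(s["color"][160:295,272:407],(400,400),interpolation=cv2.INTER_CUBIC)
cv2.imwrite("pics/crop0.png",np.hstack([a,b]))
# brown & cap
for n,k,box in(("top",t,(200,260,200,250)),("side",s,(272,302,140,185))):
    im=k["color"].astype(int);x0,x1,y0,y1=box;c=im[y0:y1,x0:x1]
    dark=(c.max(2)<60);br=(c[...,2]-c[...,0]>35)&(c[...,2]<190)
    for nm,m in(("dark",dark),("brown",br)):
        num,lab,st,ce=cv2.connectedComponentsWithStats(m.astype(np.uint8))
        for i in range(1,num):
            if st[i,4]>15: print(n,nm,st[i,:2]+[x0,y0],st[i,2:],(ce[i]+[x0,y0]).round(1))
E
```

```text
top dark [230 207] [17  6 48] [238.  209.1]
top dark [220 217] [11  7 34] [225.  220.9]
top brown [217 218] [ 20  28 316] [226.6 230.5]
side brown [278 155] [ 16  16 205] [286.1 163.4]
```

View pics/crop0.png

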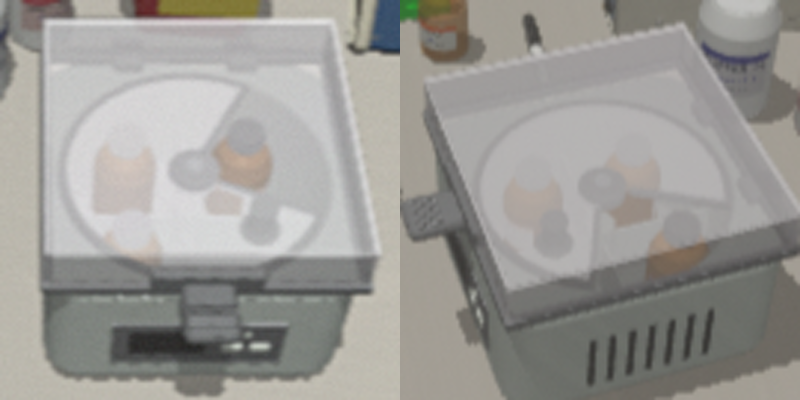

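Crop (top): hub (193,168), knob (262,213), opening back-right; bottle caps (125,140), (246,135), (133,222); the empty compartment is front-right. Side crop: hub (601,187), knob (552,225), caps (530,185), (635,150), (682,228).

```bash
python3 - <<'E'
from h import *
t,s=load("top"),load("side")
T=lambda x,y:(308+x*.325-.3,140+y*.325-.3); S=lambda x,y:(272+(x-400)*.3375-.3,160+y*.3375-.3)
P=lambda p:p.round(3)
cT=[plane(t,*T(*p),.152) for p in((43,20),(333,20),(376,256),(43,258))]
cS=[plane(s,*S(*p),.152) for p in((427,82),(685,27))]
print("hoodtop T",[P(c) for c in cT],"S",[P(c) for c in cS])
print("edges",[round(np.linalg.norm(cT[i]-cT[i-1]),3) for i in range(4)],np.linalg.norm(cS[0]-cS[1]))
for n,a,b in(("hub",(193,168),(601,187)),("knobtop",(262,210),(552,225)),("capL",(125,138),(530,182)),("capR",(246,134),(682,226)),("tonguetip",(211,318),(408,215)),("tonguebase",(209,292),(447,207)),("capB?",(133,222),(530,182)),("capB2",(125,138),(635,148))):
    x,e=tri(t,T(*a),s,S(*b));print(n,P(x),round(e,4))
for n,a in(("c1",(125,138)),("c2",(246,134)),("c3",(133,222))):print(n,P(plane(t,*T(*a),.0995)))
for n,a in(("c1",(530,182)),("c2",(635,148)),("c3",(682,226))):print(n,P(plane(s,*S(*a),.0995)))
print("newcap T",P(plane(t,225.5,217.5,.085)),"S",P(plane(s,286,153,.085)),"base T",P(plane(t,228,246,0)),tri(t,(225.5,217.5),s,(286,153)))
E
```

```text
hoodtop T [array([0.645, 0.061, 0.152]), array([ 0.672, -0.136,  0.152]), array([ 0.474, -0.16 ,  0.152]), array([0.446, 0.034, 0.152])] S [array([0.452, 0.027, 0.152]), array([0.647, 0.053, 0.152])]
edges [np.float64(0.201), np.float64(0.199), np.float64(0.2), np.float64(0.197)] 0.1969386392734714
hub [ 0.563 -0.052  0.107] 0.0025
knobtop [ 0.519 -0.096  0.126] 0.0023
capL [ 0.535 -0.021  0.123] 0.0453
capR [ 0.612 -0.086  0.093] 0.0005
tonguetip [ 0.429 -0.07   0.128] 0.0063
tonguebase [ 0.453 -0.066  0.124] 0.002
capB? [ 0.521 -0.018  0.09 ] 0.0082
capB2 [ 0.599 -0.003  0.09 ] 0.0008
c1 [ 0.592 -0.003  0.1  ]
c2 [ 0.607 -0.085  0.1  ]
c3 [ 0.52  -0.015  0.1  ]
c1 [ 0.515 -0.032  0.1  ]
c2 [ 0.596 -0.013  0.1  ]
c3 [ 0.61  -0.092  0.1  ]
newcap T [0.483 0.235 0.085] S [0.487 0.228 0.085] base T [0.469 0.24  0.   ] (array([0.48796177, 0.23758321, 0.07743232]), np.float64(0.00024625345671158586))
```

```bash
cat >> h.py <<'E'
from scipy.spatial.transform import Rotation as Ro
def go(x,y,z,yaw=None):
    o=robot.get_obs();R=Ro.from_euler("xyz",o["ee_rot"]).as_matrix()
    d=R.T@(np.array([x,y,z])-o["tool_pos"]);print("t",round(o["time"],2),"tcp",o["tool_pos"].round(4),"rpy",o["ee_rot"].round(3),"w",round(o["width"],4),"q",o["joint_positions"].round(2),"F",o["wrist_force"].round(1))
    print("tool delta",d.round(4),"turn", None if yaw is None else -round((yaw-o["ee_rot"][2]+np.pi)%(2*np.pi)-np.pi,3))
E
python3 nudge.py '0.094 -0.021 -0.021 0 0;0.094 -0.021 -0.021 0 0;0.094 -0.021 -0.021 0 0;0.094 -0.021 -0.021 0 0;0.094 -0.021 -0.021 0 0;0.094 -0.021 -0.021 0 0;0.094 -0.021 -0.021 0 0;0.094 -0.021 -0.021 0 0;0.094 -0.021 -0.021 0 0;0.094 -0.021 -0.021 0 0;0.094 -0.021 -0.021 0 0;0.094 -0.021 -0.021 0 0;0.094 -0.021 -0.021 0 0;0.094 -0.021 -0.021 0 0;0.094 -0.021 -0.021 0 0;0.094 -0.021 -0.021 0 0;0.094 -0.021 -0.021 0 0;0.094 -0.021 -0.021 0 0;0.094 -0.021 -0.021 0 0;0.094 -0.021 -0.021 0 0'
python3 nudge.py '0.094 0 0 0 0.12;0.094 0 0 0 0.12;0.094 0 0 0 0.12;0.094 0 0 0 0.12;0.094 0 0 0 0.12;0.094 0 0 0 0.12;0.094 0 0 0 0.12;0.094 0 0 0 0.12;0.094 0 0 0 0.12;0.094 0 0 0 0.12;0.094 0 0 0 0.12;0.094 0 0 0 0.12;0.094 0 0 0 0.12;0.094 0 0 0 0.12;0.094 0 0 0 0.12;0.094 0 0 0 0.12;0.094 0 0 0 0.12;0.094 0 0 0 0.12'
python3 -c "
from h import *
go(.437,-.067,.106,.131)"
```

```text
time: 1.77
tool_pos: [0.4345, -0.0678, 0.205]
ee_rot: [3.141, -0.001, 2.689]
wrist_force: [0.3, 0.2, 0.0]
width: 0.0939
finger_force: 0.0
time: 3.27
tool_pos: [0.4343, -0.0663, 0.2049]
ee_rot: [-3.141, 0.001, 0.524]
wrist_force: [-0.0, -0.2, -0.3]
width: 0.0942
finger_force: 0.0
t 3.27 tcp [ 0.4343 -0.0663  0.2049] rpy [-3.141e+00  1.000e-03  5.240e-01] w 0.0942 q [-0.28 -0.16  1.61  0.    1.69  0.77] F [-0.  -0.2 -0.3]
tool delta [0.0021 0.0021 0.0989] turn 0.393
```

```bash

python3 nudge.py '0.07 0.001 0.002 0.02 0.1;0.07 0.001 0 0.02 0.1;0.07 0 0 0.02 0.1;0.07 0 0 0.02 0.093;0.07 0 0 0.019 0;0.07 0 0 0 0'
python3 - <<'E'
from h import *
go(.437,-.067,.106,.131)
w=optics.snapshot("side");cv2.imwrite("pics/grip.png",cv2.resize(w["color"][150:330,220:460],None,fx=3,fy=3,interpolation=cv2.INTER_CUBIC))
E
```

```text
time: 3.77
tool_pos: [0.434, -0.0662, 0.1017]
ee_rot: [-3.138, 0.009, 0.137]
wrist_force: [-0.2, -0.8, -0.2]
width: 0.0703
finger_force: 0.0
t 3.77 tcp [ 0.434  -0.0662  0.1017] rpy [-3.138  0.009  0.137] w 0.0703 q [-0.28 -0.11  1.77  0.    1.49  1.15] F [-0.2 -0.8 -0.2]
tool delta [ 0.0028  0.0011 -0.0043] turn 0.006
```

View pics/grip.png

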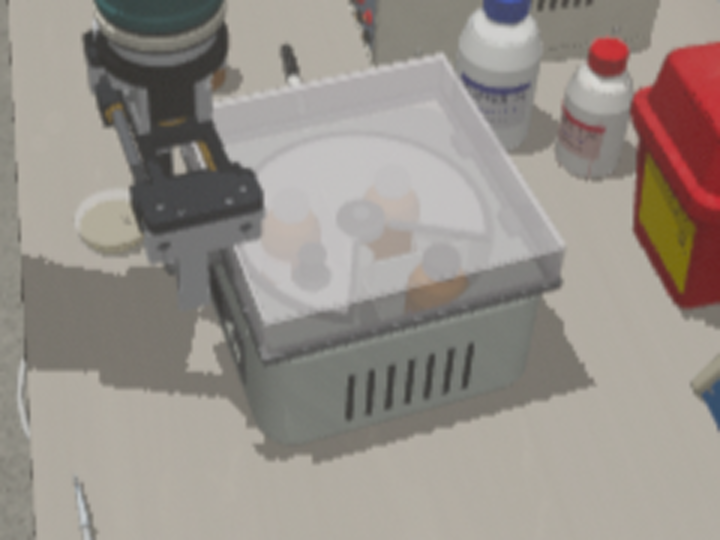

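The fingers straddle the tongue in front of the hood, at about (195,270) in the crop. I'll close now.

```bash

python3 nudge.py '0.07 0.002 0 0 0;0.02 0 0 0 0;0.02 0 0 0 0;0.02 0 0 0 0;0.02 0 0 0 0;0.02 0 0 0 0;0.02 0 0 0 0'
python3 - <<'E'
from h import *
go(.437,-.067,.106,.131)
p=robot.get_obs()["tool_pos"]; u=np.array([np.cos(.131),np.sin(.131)])
# arc rows in tool frame: x tool = u (yaw .131), z down ; dz negative = up
for th in np.arange(0,1.55,.1):
    f=lambda a:(-.23*np.cos(a+.039),.23*np.sin(a+.039))
    a,b=f(th),f(th+.1);print(round(th+.1,1),round(b[0]-a[0],4),round(-(b[1]-a[1]),4))
E
```

```text
time: 4.4
tool_pos: [0.4404, -0.0698, 0.1073]
ee_rot: [3.134, -0.002, 0.136]
wrist_force: [1.4, -9.4, -1.2]
width: 0.034
finger_force: 28.8
t 4.4 tcp [ 0.4404 -0.0698  0.1073] rpy [ 3.134e+00 -2.000e-03  1.360e-01] w 0.034 q [-0.28 -0.11  1.76 -0.01  1.48  1.16] F [ 1.4 -9.4 -1.2]
tool delta [-0.003  -0.0033  0.0012] turn 0.005
0.1 0.002 -0.0229
0.2 0.0043 -0.0226
0.3 0.0066 -0.022
0.4 0.0087 -0.0213
0.5 0.0108 -0.0203
0.6 0.0128 -0.0191
0.7 0.0146 -0.0177
0.8 0.0163 -0.0162
0.9 0.0179 -0.0145
1.0 0.0192 -0.0126
1.1 0.0204 -0.0107
1.2 0.0213 -0.0086
1.3 0.0221 -0.0064
1.4 0.0226 -0.0042
1.5 0.0229 -0.0019
1.6 0.023 0.0004
```

```bash

python3 nudge.py '0.02 0.0005 0.003 -0.0115 0;0.02 0.0015 0 -0.0115 0;0.02 0.002 0 -0.0113 0;0.02 0.002 0 -0.0113 0;0.02 0.0033 0 -0.011 0;0.02 0.0033 0 -0.011 0;0.02 0.0043 0 -0.0107 0;0.02 0.0044 0 -0.0106 0;0.02 0.0054 0 -0.0102 0;0.02 0.0054 0 -0.0101 0;0.02 0.0064 0 -0.0096 0;0.02 0.0064 0 -0.0095 0;0.02 0.0073 0 -0.0089 0;0.02 0.0073 0 -0.0088 0;0.02 0.0081 0 -0.0081 0;0.02 0.0082 0 -0.0081 0;0.02 0 0 0 0'
python3 - <<'E'
from h import *
a=.8+.039;h=np.array([.665,-.037]);u=np.array([np.cos(.131),np.sin(.131)]);g=h-.23*np.cos(a)*u
go(*g,.111+.23*np.sin(a)-.013,.131)
E
```

```text
time: 5.82
tool_pos: [0.5158, -0.0597, 0.2699]
ee_rot: [3.141, -0.0, 0.137]
wrist_force: [0.2, -0.5, -3.2]
width: 0.0336
finger_force: 30.0
t 5.82 tcp [ 0.5158 -0.0597  0.2699] rpy [ 3.141 -0.     0.137] w 0.0336 q [-0.22  0.01  1.32 -0.    1.81  1.21] F [ 0.2 -0.5 -3.2]
tool delta [-0.0028 -0.0031  0.0008] turn 0.006
```

```bash

python3 nudge.py '0.02 0.0089 0 -0.0073 0;0.02 0.009 0 -0.0072 0;0.02 0.0096 0 -0.0063 0;0.02 0.0096 0 -0.0063 0;0.02 0.0102 0 -0.0054 0;0.02 0.0102 0 -0.0053 0;0.02 0.0106 0 -0.0043 0;0.02 0.0107 0 -0.0043 0;0.02 0.011 0 -0.0032 0;0.02 0.0111 0 -0.0032 0;0.02 0.0113 0 -0.0021 0;0.02 0.0113 0 -0.0021 0;0.02 0.0114 0 -0.001 0;0.02 0.0115 0 -0.0009 0;0.02 0.0115 0 0.0002 0;0.02 0.0115 0 0.0002 0;0.02 0 0 0 0;0.02 0 0 0 0'
python3 - <<'E'
from h import *
a=1.6+.039;h=np.array([.665,-.037]);u=np.array([np.cos(.131),np.sin(.131)]);g=h-.23*np.cos(a)*u
go(*g,.111+.23*np.sin(a)-.013,.131)
w=optics.snapshot("side");cv2.imwrite("pics/grip2.png",cv2.resize(w["color"][20:320,220:540],None,fx=2,fy=2))
E
```

```text
time: 7.32
tool_pos: [0.6827, -0.0374, 0.3281]
ee_rot: [3.14, -0.0, 0.136]
wrist_force: [-0.0, -3.1, 1.1]
width: 0.0337
finger_force: 30.0
t 7.32 tcp [ 0.6827 -0.0374  0.3281] rpy [ 3.14  -0.     0.136] w 0.0337 q [-0.14  0.42  0.72 -0.    2.    1.3 ] F [-0.  -3.1  1.1]
tool delta [-0.0018 -0.0027  0.0006] turn 0.005
```

View pics/grip2.png

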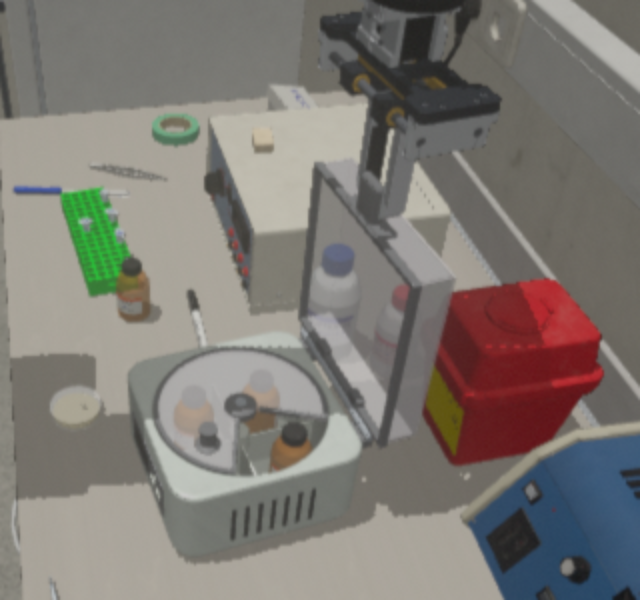

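Hood stands at ~1.6 rad, opened past vertical; the opening lies near crop (275,440), knob at (207,435). A bit further, then release and back off.

```bash

python3 nudge.py '0.02 0.0115 0 0.001 0;0.02 0.0114 0 0.0018 0;0.02 0.0113 0 0.002 0;0.02 0 0 0 0;0.06 0 0 0 0;0.06 0 0 0 0;0.06 0 0 0 0;0.06 0 0 0 0;0.06 -0.02 0 -0.004 0;0.06 -0.035 0 -0.004 0;0.06 -0.035 -0.01 0 0;0.06 -0.035 -0.02 0 0;0.06 -0.035 -0.03 0 0;0.06 -0.03 -0.03 0 0;0.06 -0.03 -0.03 0 0;0.06 -0.03 -0.03 0 0;0.06 -0.02 -0.03 0 0;0.06 0 -0.03 0 0'
python3 nudge.py '0.06 0 -0.03 0 0;0.06 0 -0.03 0 0;0.06 0 0 0 0'
python3 - <<'E'
from h import *
go(.519,-.096,.16,.83)
for n in ["top","side"]:
    s=optics.snapshot(n); np.savez(f"{n}.npz",**s)
t,s=load("top"),load("side")
a=cv2.resize(t["color"][150:280,308:438],(400,400),interpolation=cv2.INTER_CUBIC)
b=cv2.resize(s["color"][180:315,272:407],(400,400),interpolation=cv2.INTER_CUBIC)
c=cv2.resize(s["color"][0:160,260:580],(400,200)); d=cv2.resize(t["color"][40:200,200:520],(400,200))
cv2.imwrite("pics/crop1.png",np.vstack([np.hstack([a,b]),np.hstack([d,c])]))
E
```

```text
time: 8.87
tool_pos: [0.4221, 0.1364, 0.3322]
ee_rot: [-3.141, -0.003, 0.137]
wrist_force: [1.6, 0.6, 0.7]
width: 0.0599
finger_force: 0.0
time: 9.12
tool_pos: [0.4159, 0.1991, 0.3302]
ee_rot: [-3.139, 0.0, 0.144]
wrist_force: [0.5, -0.2, -0.7]
width: 0.0601
finger_force: 0.0
t 9.12 tcp [0.4159 0.1991 0.3302] rpy [-3.139  0.     0.144] w 0.0601 q [ 0.32 -0.1   1.31  0.    1.93  1.75] F [ 0.5 -0.2 -0.7]
tool delta [0.0599 0.3073 0.1693] turn -0.686
```

View pics/crop1.png

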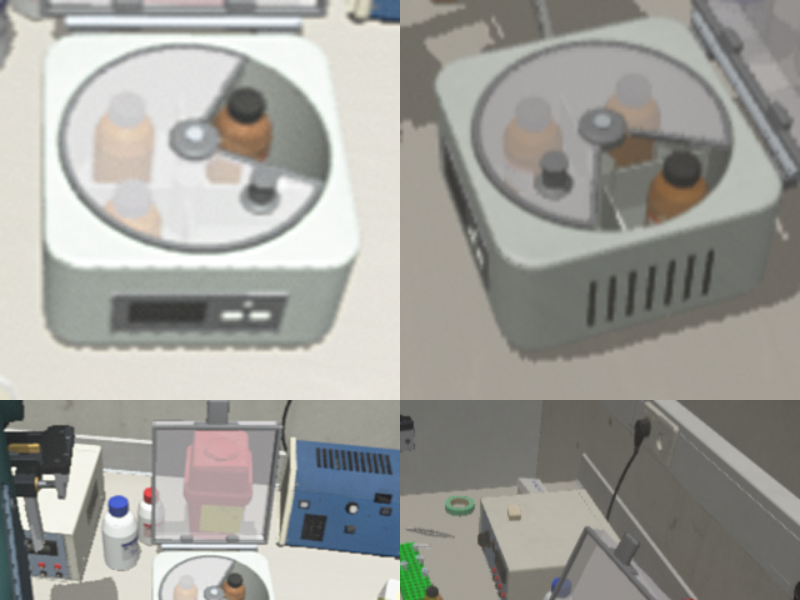

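Hood rests open. Top crop (row offset 150): rim extents x 60–331, y 43–250, knob top (264,172), open-cap top (247,98), opening edges end at (245,57) and (325,184). Side crop: knob top (553,160), caps (683,163), (632,88), (532,112), edges end (732,148), (597,226).

```bash
python3 - <<'E'
from h import *
t,s=load("top"),load("side")
T=lambda x,y:(308+x*.325-.3,150+y*.325-.3); S=lambda x,y:(272+(x-400)*.3375-.3,180+y*.3375-.3)
P=lambda p:p.round(4)
rt=[plane(t,*T(*p),.108)[:2] for p in((60,140),(331,155),(190,43),(198,250),(245,57),(325,184),(95,75),(95,220))]
rs=[plane(s,*S(*p),.108)[:2] for p in((472,130),(732,148),(597,42),(597,226),(500,68),(697,80),(510,200))]
for r in(rt,rs):
    r=np.array(r);A=np.c_[2*r,np.ones(len(r))];x=np.linalg.lstsq(A,(r**2).sum(1),rcond=None)[0];c=x[:2];print("circle",P(c),round(np.sqrt(x[2]+c@c),4))
C=np.array([.5605,-.0515])
for n,a,b in(("hub",(194,134),(602,121)),("knobtop",(264,174),(553,160)),("capR",(247,98),(683,163)),("capB",(125,105),(632,88)),("capL",(133,190),(532,112))):
    x,e=tri(t,T(*a),s,S(*b));d=x[:2]-C;print(n,P(x),round(e,4),"r",round(np.hypot(*d),4),"ang",round(np.arctan2(d[1],d[0]),3))
for n,k,f,a in(("T",t,T,(245,57)),("T",t,T,(325,184)),("S",s,S,(732,148)),("S",s,S,(597,226))):
    d=plane(k,*f(*a),.108)[:2]-C;print("edge",n,round(np.hypot(*d),4),round(np.arctan2(d[1],d[0]),3))
E
```

```text
circle [ 0.5597 -0.0516] 0.0894
circle [ 0.5598 -0.0537] 0.0891
hub [ 0.5626 -0.0513  0.1126] 0.0008 r 0.0021 ang 0.077
knobtop [ 0.5192 -0.0964  0.1311] 0.0018 r 0.061 ang -2.315
capR [ 0.6125 -0.0864  0.0978] 0.001 r 0.0627 ang -0.591
capB [ 0.5974 -0.0037  0.0933] 0.0024 r 0.0604 ang 0.914
capL [ 0.521  -0.0163  0.096 ] 0.0038 r 0.0529 ang 2.414
edge T 0.0875 -0.361
edge T 0.0897 -1.843
edge S 0.0926 -0.411
edge S 0.0895 -1.808
```

```bash

python3 nudge.py '0.06 0.005 0.0256 0 0;0.06 0.005 0.0256 0 0;0.06 0.005 0.0256 0 0;0.06 0.005 0.0256 0 0;0.06 0.005 0.0256 0 0;0.06 0.005 0.0256 0 0;0.06 0.005 0.0256 0 0;0.06 0.005 0.0256 0.02 0;0.06 0.005 0.0256 0.02 0;0.06 0.005 0.0256 0.02 0;0.06 0.005 0.0256 0.02 0;0.06 0.005 0.0256 0.02 0;0.06 0 0 0.02 -0.12;0.06 0 0 0.02 -0.12;0.06 0 0 0.02 -0.12;0.06 0 0 0 -0.12;0.06 0 0 0 -0.12;0.06 0 0 0 -0.086;0.06 0 0 0 0'
python3 - <<'E'
from h import *
go(.5192,-.0968,.114,.83)
E
```

```text
time: 10.8
tool_pos: [0.5184, -0.1025, 0.1701]
ee_rot: [-3.141, 0.001, 0.822]
wrist_force: [-1.2, -0.2, 0.9]
width: 0.0597
finger_force: 0.0
t 10.8 tcp [ 0.5184 -0.1025  0.1701] rpy [-3.141e+00  1.000e-03  8.220e-01] w 0.0597 q [-0.3   0.05  1.48 -0.    1.61  0.45] F [-1.2 -0.2  0.9]
tool delta [ 0.0047 -0.0032  0.0561] turn -0.008
```

```bash

python3 nudge.py '0.06 0.0047 -0.0032 0.01 0;0.06 0 0 0.014 0;0.06 0 0 0.014 0;0.06 0 0 0.01 0;0.06 0 0 0.006 0;0.06 0 0 0 0;0.01 0 0 0 0;0.01 0 0 0 0;0.01 0 0 0 0;0.01 0 0 0 0;0.01 0 0 0 0;0.01 0 0 0 0;0.01 0 0 0 0'
python3 - <<'E'
from h import *
go(.5192,-.0968,.114,.83)
p=robot.get_obs()["tool_pos"][:2];C=np.array([.560,-.052]);d=p-C;print(np.hypot(*d),np.arctan2(d[1],d[0]))
w=.1; psi=robot.get_obs()["ee_rot"][2]
R=np.array([[np.cos(-w),-np.sin(-w)],[np.sin(-w),np.cos(-w)]]);m=R@d-d
print("row",m@[np.cos(psi),np.sin(psi)],m@[np.sin(psi),-np.cos(psi)])
E
```

```text
time: 11.88
tool_pos: [0.5202, -0.0955, 0.1166]
ee_rot: [3.141, -0.0, 0.823]
wrist_force: [0.2, -0.0, 1.3]
width: 0.0167
finger_force: 0.2
t 11.88 tcp [ 0.5202 -0.0955  0.1166] rpy [ 3.141 -0.     0.823] w 0.0167 q [-0.29  0.07  1.56 -0.    1.5   0.46] F [ 0.2 -0.   1.3]
tool delta [-0.0016  0.0002  0.0026] turn -0.007
0.05898899023484712 -2.3119250003384044
row 0.0002542554533089201 -0.0058909571386802076
```

```bash

python3 nudge.py '0.01 0 0 0 0;0.01 0.0001 -0.0038 0 0.0625;0.01 0.0001 -0.0038 0 0.0625;0.01 0.0001 -0.0038 0 0.0625;0.01 0.0001 -0.0038 0 0.0625;0.01 0.0001 -0.0038 0 0.0625;0.01 0.0001 -0.0038 0 0.0625;0.01 0.0001 -0.0038 0 0.0625;0.01 0.0001 -0.0038 0 0.0625;0.01 0.0001 -0.0038 0 0.0625;0.01 0.0001 -0.0038 0 0.0625;0.01 0.0001 -0.0038 0 0.0625;0.01 0.0001 -0.0038 0 0.0625;0.01 0.0001 -0.0038 0 0.0625;0.01 0.0001 -0.0038 0 0.0625;0.01 0.0001 -0.0038 0 0.0625;0.01 0.0001 -0.0038 0 0.0625;0.01 0.0001 -0.0038 0 0.0625;0.01 0.0001 -0.0038 0 0.0625;0.01 0 0 0 0'
python3 - <<'E'
from h import *
C=np.array([.560,-.052]);a=-2.227-1.222;g=C+.061*np.array([np.cos(a),np.sin(a)])
go(*g,.116,.823-1.125)
d=robot.get_obs()["tool_pos"][:2]-C;print(np.hypot(*d),np.arctan2(d[1],d[0])-2*np.pi+1.222)
E
```

```text
time: 13.55
tool_pos: [0.5061, -0.0335, 0.1167]
ee_rot: [-3.141, -0.008, -0.304]
wrist_force: [6.6, -2.6, -3.5]
width: 0.0149
finger_force: 30.0
t 13.55 tcp [ 0.5061 -0.0335  0.1167] rpy [-3.141 -0.008 -0.304] w 0.0149 q [-0.18  0.02  1.62 -0.    1.5   1.7 ] F [ 6.6 -2.6 -3.5]
tool delta [-0.004   0.0013  0.0006] turn -0.002
0.05697506510996676 -2.2500598108602627
```

```bash

python3 nudge.py '0.01 0 0.001 0 0;0.05 0 0 0 0;0.05 0 0 0 0;0.05 0 0 0 0;0.05 0 0 0 0;0.05 0 0 -0.015 0;0.05 0 0 -0.03 0;0.05 0 0 -0.035 0;0.05 -0.006 0.02 -0.035 0;0.05 -0.006 0.03 -0.03 0;0.05 -0.006 0.03 -0.02 0;0.05 -0.006 0.03 0 0;0.05 -0.006 0.03 0 0;0.05 -0.006 0.03 0 0;0.05 -0.006 0.03 0 0;0.05 -0.006 0.03 0 0;0.05 0 0 0 0'
python3 - <<'E'
from h import *
go(.486,.235,.15)
for n in ["top","side"]:
    s=optics.snapshot(n); np.savez(f"{n}.npz",**s)
t,s=load("top"),load("side")
a=cv2.resize(t["color"][150:280,308:438],(400,400),interpolation=cv2.INTER_CUBIC)
b=cv2.resize(s["color"][180:315,272:407],(400,400),interpolation=cv2.INTER_CUBIC)
c=cv2.resize(t["color"][195:255,195:315],(400,200),interpolation=cv2.INTER_CUBIC); d=cv2.resize(s["color"][135:195,250:370],(400,200),interpolation=cv2.INTER_CUBIC)
cv2.imwrite("pics/crop2.png",np.vstack([np.hstack([a,b]),np.hstack([c,d])]))
E
```

```text
time: 14.97
tool_pos: [0.3864, -0.2419, 0.2803]
ee_rot: [3.139, 0.001, -0.309]
wrist_force: [1.9, 0.5, -0.2]
width: 0.0501
finger_force: 0.0
t 14.97 tcp [ 0.3864 -0.2419  0.2803] rpy [ 3.139e+00  1.000e-03 -3.090e-01] w 0.0501 q [-0.68 -0.13  1.43 -0.    1.83  1.2 ] F [ 1.9  0.5 -0.2]
tool delta [-0.0499 -0.4849  0.1293] turn None
```

View pics/crop2.png

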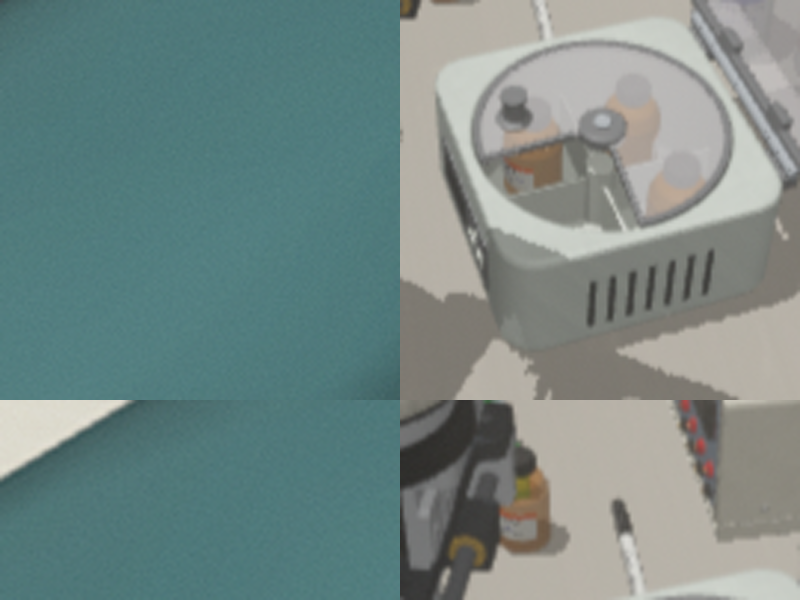

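Top is hidden by the arm. Side crop: the opening now faces front-right, its edges ending at about (478,160) and (641,222); stored bottles upright. I'll check edge angles, and measure the bottle from the first pictures.

```bash
python3 - <<'E'
from h import *
t,s=load("top"),load("side");S=lambda x,y:(272+(x-400)*.3375-.3,180+y*.3375-.3)
C=np.array([.560,-.0525]);an=[]
for a in((478,161),(641,222)):
    d=plane(s,*S(*a),.108)[:2]-C;an.append(np.arctan2(d[1],d[0]));print("edge",np.hypot(*d).round(4),an[-1].round(3))
d=plane(s,*S(514,92),.132)[:2]-C;print("knob",np.hypot(*d),np.arctan2(d[1],d[0])-2*np.pi+1.222)
for w in((605,185),(630,228),(490,192),(588,182)):print("wall",plane(s,*S(*w),.0605)[:2].round(3))
t["color"]=cv2.imread("pics/top0.png");s["color"]=cv2.imread("pics/side0.png")
for k,(x0,x1,y0,y1) in((t,(214,242,208,252)),(s,(276,298,144,184))):
    im=k["color"][y0:y1,x0:x1].astype(int)
    print("cols",x0,"rows",y0)
    for r in range(0,im.shape[0]):
        row=im[r];m=''.join('#' if p.max()<70 and p[2]-p[0]<14 else ('b' if p[2]-p[0]>30 else '.') for p in row);print(y0+r,m)
E
```

```text
edge 0.0892 -2.955
edge 0.0883 -1.477
knob 0.05991265888030968 -2.268387971535068
wall [ 0.563 -0.066]
wall [ 0.572 -0.107]
wall [ 0.482 -0.057]
wall [ 0.552 -0.061]
cols 214 rows 208
208 ................############
209 ................############
210 ..................##########
211 ..........................##
212 ............................
213 .........####...............
214 ........#######.............
215 ......#########.............
216 ......##########............
217 .....###########............
218 .....###########.bbb........
219 .....###########.bbb........
220 .....###########.bbbb.......
221 ....b.##########bbbbbb......
222 ...bbb#########bbbbbbb......
223 ...bbbb.#####.bbbbbbbbb.....
224 ...bbbbbbbbbbbbbbbbbbbb.....
225 ...bbbbbbbbbbbbbbbbbbbb.....
226 ...bbbbbbbbbbbbbbbbbbbb.....
227 ...bbbbbbbbbbbbbbbbbbbb.....
228 ...bbbbbbbbbbbbbbbbbbbb.....
229 ...bbbbbbbbbbbbbbbbbbbbb....
230 ...bbbbbbbbbbbbbbbbbbb......
231 ....bbbbbbbbbbbbbbbbbbb.....
232 ....bbbbbbbbbbbbbbbbbbb.....
233 .....bbbbbbbbbbbbbbbbbb.....
234 .....bbbbbbbbbbbbbbbbb......
235 .....bbbbbbbbbbbbbbbb
[... 933 characters left out ...]
58 ...bbbbbbbbbbbbbb.....
159 ...bbbbbbbbbbbbbbb....
160 ...bbbbbbbbbbbbbbb....
161 ..bbbbbbbbbbbbbbbbb...
162 ..bbbbbbbbbbbbbbbb....
163 ..bbbbbbbbbbbbbbbbb...
164 ...bbbbbbbbbbbbbbb....
165 ..bbbbbbbbbbbbbbbbb...
166 ..bbbbbbbbbbbbbbbb....
167 ...bbbbbbbbbbbbbbb....
168 ...bbbbbbbbbbbbbbb....
169 ....bbbbbbbbbbbbbbb...
170 ......bbbbbbbbbbbbb...
171 ...............bbbb...
172 ................bb....
173 ................bb....
174 ................bb....
175 ...b............bb....
176 ...bb..........bbb....
177 ...bbbbb.....bbbbb....
178 .....bbbbbbbbbbbb.....
179 .......bbbbbbbb.......
180 ......................
181 ......................
182 ......................
183 ......................
```

```bash
python3 - <<'E'
from h import *
t,s=load("top"),load("side")
print("cap T",plane(t,224.6,218.2,.079).round(4),"S",plane(s,285.8,153,.079).round(4), tri(t,(224.6,218.2),s,(285.8,153)))
for n,k,u,v in(("T",t,228.2,246.6),("S",s,286.7,179.6)):
    c,d=ray(k,u,v);p=plane(k,u,v,0);h=d[:2]/np.hypot(*d[:2]);print("base",n,(p[:2]+.022*h).round(4))
B=(.485,.2365)
for z in(.079,0):print(z,proj(t,(*B,z)).round(1),proj(s,(*B,z)).round(1))
go(.45,.20,.25,.7)
E
```

```text
cap T [0.4851 0.2385 0.079 ] S [0.4871 0.2354 0.079 ] (array([0.48751935, 0.23974362, 0.07560918]), np.float64(8.644716844995531e-05))
base T [0.4868 0.2499]
base S [0.4866 0.2452]
0.079 [225.5 218.3] [284.9 152.8]
0 [231.6 240. ] [286.3 176.4]
t 15.07 tcp [ 0.3883 -0.2388  0.2805] rpy [-3.141  0.    -0.305] w 0.0499 q [-0.68 -0.13  1.43  0.    1.83  1.2 ] F [ 0.5 -0.2  0.4]
tool delta [-0.0728 -0.437   0.0308] turn -1.005
```

```bash

python3 nudge.py '0.06 -0.003 -0.0285 0 0;0.06 -0.003 -0.0285 0 0;0.06 -0.003 -0.0285 0 0;0.06 -0.003 -0.0285 0 0;0.06 -0.003 -0.0285 0 0;0.06 -0.003 -0.0285 0 0;0.06 -0.003 -0.0285 0 0;0.06 -0.003 -0.0285 0 0;0.06 -0.003 -0.0285 0 0;0.06 -0.003 -0.0285 0 0;0.06 -0.003 -0.0285 0 0;0.06 -0.003 -0.0285 0 0;0.06 -0.003 -0.0285 0 0;0.06 -0.003 -0.0285 0.02 0;0.06 -0.003 -0.0285 0.02 0;0.06 -0.003 -0.0285 0.02 0;0.06 -0.002 -0.029 0.02 0;0.06 0 0 0 0'
python3 nudge.py '0.06 0 0 0 -0.12;0.06 0 0 0 -0.12;0.06 0 0 0 -0.12;0.06 0 0 0 -0.12;0.06 0 0 0 -0.12;0.06 0 0 0 -0.12;0.06 0 0 0 -0.12;0.06 0 0 0 -0.12;0.06 0 0 0 -0.12;0.06 0 0 0 -0.12;0.06 0 0 0 -0.025;0.06 0 0 0 0'
python3 - <<'E'
from h import *
go(.486,.239,.075,.92)
w=optics.snapshot("wrist");np.savez("wrist.npz",**w);print(proj(w,(.486,.239,.085)),proj(w,(.499,.239,.085)))
im=w["color"].astype(int)
m=((im[...,2]-im[...,0]>35)&(im[...,2]<200)).astype(np.uint8)
n,l,st,ce=cv2.connectedComponentsWithStats(m)
for i in range(1,n):
    if st[i,4]>150:print("brown",st[i],ce[i].round(1))
cv2.imwrite("pics/wrist.png",w["color"])
E
```

```text
time: 16.57
tool_pos: [0.4823, 0.2446, 0.1947]
ee_rot: [3.139, 0.009, -0.295]
wrist_force: [-0.9, 0.0, -1.2]
width: 0.0598
finger_force: 0.0
time: 17.57
tool_pos: [0.485, 0.2402, 0.2011]
ee_rot: [3.141, -0.001, 0.922]
wrist_force: [0.1, 0.3, -0.1]
width: 0.0603
finger_force: 0.0
t 17.57 tcp [0.485  0.2402 0.2011] rpy [ 3.141e+00 -1.000e-03  9.220e-01] w 0.0603 q [0.35 0.07 1.4  0.   1.67 1.  ] F [ 0.1  0.3 -0.1]
tool delta [-0.0004  0.0015  0.1261] turn 0.002
[318.79262091 191.88950918] [330.39601636 183.35585466]
brown [299 162  44  45 866] [320.1 179.4]
brown [ 164  285   30   70 1003] [175.1 320.2]
brown [442 285  30  70 906] [460.6 321.9]
brown [ 198  371  397   18 4554] [420.1 382.2]
```

View pics/wrist.png

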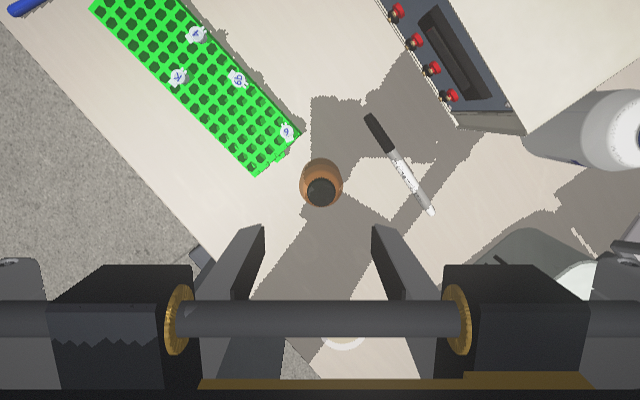

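Wrist view: the cap top is centred at (320,192), within 2 px of the prediction (319,192). I'll descend and grip it.

```bash

python3 nudge.py '0.06 0 0.003 0.02 0;0.06 0 0 0.025 0;0.06 0 0 0.025 0;0.06 0 0 0.02 0;0.06 0 0 0.015 0;0.06 0 0 0.01 0;0.06 0 0 0.006 0;0.06 0 0 0.004 0;0.06 0 0 0 0;0.06 0 0 0 0;0.015 0 0 0 0;0.015 0 0 0 0;0.015 0 0 0 0;0.015 0 0 0 0;0.015 0 0 0 0;0.015 0 0 0 0;0.015 0 0 0 0'
python3 - <<'E'
from h import *
go(.486,.239,.075,.92)
E
```

```text
time: 19.03
tool_pos: [0.4879, 0.2378, 0.0757]
ee_rot: [3.142, -0.0, 0.923]
wrist_force: [-0.5, 0.6, 1.3]
width: 0.025
finger_force: 30.0
t 19.03 tcp [0.4879 0.2378 0.0757] rpy [ 3.142 -0.     0.923] w 0.025 q [0.35 0.13 1.58 0.   1.43 1.  ] F [-0.5  0.6  1.3]
tool delta [-0.0002 -0.0022  0.0007] turn 0.003
```

```bash

python3 nudge.py '0.015 0 0 -0.006 0;0.015 0 0 -0.015 0;0.015 0 0 -0.024 0;0.015 0 0 -0.03 0;0.015 0 0 -0.03 0;0.015 0 0 -0.03 0;0.015 0 0 -0.02 0;0.015 0 0 -0.01 0;0.015 0 0 0 0'
python3 nudge.py '0.015 -0.006 0.006 0 0;0.015 -0.012 0.012 0 0;0.015 -0.018 0.017 0 0;0.015 -0.018 0.017 0 0;0.015 -0.018 0.017 0 0;0.015 -0.018 0.017 0 0;0.015 -0.018 0.017 0 0;0.015 -0.018 0.017 0 0;0.015 -0.018 0.017 0 0;0.015 -0.018 0.017 0 0;0.015 -0.018 0.017 0 0;0.015 -0.018 0.017 0 0;0.015 -0.018 0.017 0 0;0.015 -0.018 0.016 0 0;0.015 -0.014 0.013 0 0;0.015 -0.01 0.008 0 0;0.015 -0.006 0.004 0 0;0.015 0 0 0 0;0.015 0 0 0 0'
python3 - <<'E'
from h import *
go(.525,-.098,.235,.92)
t=optics.snapshot("side");np.savez("side.npz",**t)
a=cv2.resize(t["color"][140:290,250:450],None,fx=4,fy=4,interpolation=cv2.INTER_CUBIC);cv2.imwrite("pics/held.png",a)
for z in(.16,.245):print(z,(proj(t,(.525,-.098,z))-[250,140])*4)
E
```

```text
time: 19.78
tool_pos: [0.489, 0.2382, 0.2438]
ee_rot: [3.138, -0.005, 0.923]
wrist_force: [0.4, 0.3, -0.7]
width: 0.0255
finger_force: 30.0
time: 21.37
tool_pos: [0.5242, -0.1208, 0.2397]
ee_rot: [-3.14, -0.0, 0.923]
wrist_force: [0.4, -0.5, -0.7]
width: 0.0251
finger_force: 30.0
t 21.37 tcp [ 0.5242 -0.1208  0.2397] rpy [-3.14  -0.     0.923] w 0.0251 q [-0.33  0.06  1.34  0.    1.75  0.32] F [ 0.4 -0.5 -0.7]
tool delta [ 0.0187 -0.0131  0.0047] turn 0.003
0.16 [308.58285793 332.68477011]
0.245 [312.522385   200.40315663]
```

View pics/held.png

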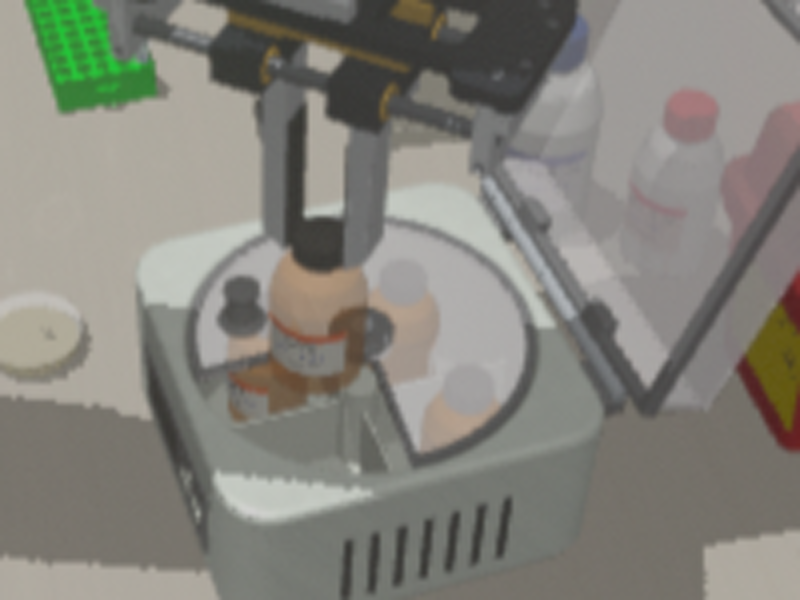

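Bottle hangs upright in the gripper at crop (320,245–385), the opening and empty compartment below it at (340,430). I'll check the cap offset against the TCP.

```bash
python3 - <<'E'
from h import *
s=load("side");p=np.array([.5242,-.1208,.2397])
print((proj(s,p+[0,0,.003])-[250,140])*4, plane(s,250+320/4,140+244/4,.2427))
bot=p+[0,0,-.0757];print("base centre",(proj(s,bot)-[250,140])*4)
go(.525,-.098,.235,.92)
E
python3 nudge.py '0.015 0.006 -0.004 0 0;0.015 0.007 -0.005 0 0;0.015 0.0057 -0.0041 0 0;0.015 0 0 0 0;0.015 0 0 0 0'
python3 -c "
from h import *
go(.525,-.098,.0915,.92)"
```

```text
[321.18902674 239.54833725] [ 0.52312592 -0.1234305   0.2427    ]
base centre [316.88419112 362.28995133]
t 21.42 tcp [ 0.5244 -0.1204  0.24  ] rpy [-3.14  -0.     0.923] w 0.0254 q [-0.33  0.06  1.33  0.    1.75  0.32] F [-0.2  0.1 -0.8]
tool delta [ 0.0183 -0.013   0.0051] turn 0.003
time: 21.83
tool_pos: [0.5256, -0.0973, 0.2408]
ee_rot: [3.141, -0.0, 0.925]
wrist_force: [-0.8, 0.4, -1.9]
width: 0.0251
finger_force: 30.0
t 21.83 tcp [ 0.5256 -0.0973  0.2408] rpy [ 3.141 -0.     0.925] w 0.0251 q [-0.29  0.05  1.34 -0.    1.75  0.36] F [-0.8  0.4 -1.9]
tool delta [-1.000e-03 -1.000e-04  1.493e-01] turn 0.005
```

```bash

python3 nudge.py '0.015 -0.001 0 0.006 0;0.015 0 0 0.012 0;0.015 0 0 0.015 0;0.015 0 0 0.015 0;0.015 0 0 0.015 0;0.015 0 0 0.015 0;0.015 0 0 0.015 0;0.015 0 0 0.015 0;0.015 0 0 0.012 0;0.015 0 0 0.01 0;0.015 0 0 0.006 0;0.015 0 0 0.004 0;0.015 0 0 0 0;0.015 0 0 0 0'
python3 -c "
from h import *
go(.525,-.098,.0900,.92)"
```

```text
time: 23.0
tool_pos: [0.5252, -0.0993, 0.101]
ee_rot: [3.141, -0.0, 0.923]
wrist_force: [-0.3, -0.5, -0.8]
width: 0.0252
finger_force: 30.0
t 23.0 tcp [ 0.5252 -0.0993  0.101 ] rpy [ 3.141 -0.     0.923] w 0.0252 q [-0.29  0.1   1.57  0.    1.47  0.36] F [-0.3 -0.5 -0.8]
tool delta [ 0.0009 -0.001   0.011 ] turn 0.003
```

```bash

python3 nudge.py '0.015 0.001 0 0.003 0;0.015 0 0 0.003 0;0.015 0 0 0.002 0;0.015 0 0 0.001 0;0.015 0 0 0 0;0.015 0 0 0 0'
python3 nudge.py '0.015 0 0 0.001 0;0.015 0 0 0 0'
python3 nudge.py '0.015 0 0 0.001 0;0.015 0 0 0 0'
```

```text
time: 23.5
tool_pos: [0.5255, -0.0984, 0.0915]
ee_rot: [-3.142, -0.0, 0.923]
wrist_force: [0.0, -0.1, -0.5]
width: 0.0253
finger_force: 30.0
time: 23.67
tool_pos: [0.5255, -0.0984, 0.0905]
ee_rot: [-3.142, -0.0, 0.923]
wrist_force: [-0.2, -0.2, -1.0]
width: 0.0253
finger_force: 30.0
time: 23.83
tool_pos: [0.5257, -0.0983, 0.0902]
ee_rot: [3.141, -0.0, 0.923]
wrist_force: [-0.8, 0.3, 2.1]
width: 0.0252
finger_force: 30.0
```

Contact felt (the force changed by about 3 N at the expected height). I'll release with limited opening.

```bash

python3 nudge.py '0.015 0 0 0 0;0.03 0 0 0 0;0.036 0 0 0 0;0.04 0 0 0 0;0.04 0 0 0 0;0.04 0 0 0 0;0.04 0 0 -0.006 0;0.04 0 0 -0.012 0;0.04 0 0 -0.02 0;0.04 0 0 -0.03 0;0.04 0 0 -0.035 0;0.04 0 0 -0.035 0;0.04 0 0 -0.03 0;0.04 -0.02 -0.02 0 0;0.04 -0.02 -0.025 0 0;0.04 -0.02 -0.03 0 0'
python3 nudge.py '0.04 0.01 -0.03 0 0;0.04 0.02 -0.03 0 0;0.04 0.03 -0.02 0 0;0.04 0.035 -0.01 0 0;0.04 0.035 0 0 0;0.04 0.035 0 0 0;0.04 0.035 0 0 0;0.04 0.035 0 0 0;0.04 0 0 0 0'
python3 - <<'E'
from h import *
go(.4,.2,.26,.92)
for n in ["top","side"]:
    s=optics.snapshot(n); np.savez(f"{n}.npz",**s)
t,s=load("top"),load("side")
a=cv2.resize(t["color"][130:310,260:440],(400,400),interpolation=cv2.INTER_CUBIC)
b=cv2.resize(s["color"][150:330,235:415],(400,400),interpolation=cv2.INTER_CUBIC)
cv2.imwrite("pics/end.png",np.hstack([a,b]))
E
```

```text
time: 25.17
tool_pos: [0.4293, -0.1015, 0.2594]
ee_rot: [3.139, -0.001, 0.923]
wrist_force: [-0.8, 0.4, -0.3]
width: 0.0398
finger_force: 0.0
time: 25.92
tool_pos: [0.5017, 0.1449, 0.257]
ee_rot: [-3.14, -0.002, 0.928]
wrist_force: [0.0, 0.0, -1.8]
width: 0.0403
finger_force: 0.0
t 25.92 tcp [0.5017 0.1449 0.257 ] rpy [-3.14e+00 -2.00e-03  9.28e-01] w 0.0403 q [0.17 0.02 1.34 0.   1.78 0.81] F [ 0.   0.  -1.8]
tool delta [-0.0169 -0.1144 -0.0029] turn 0.008
```

View pics/end.png

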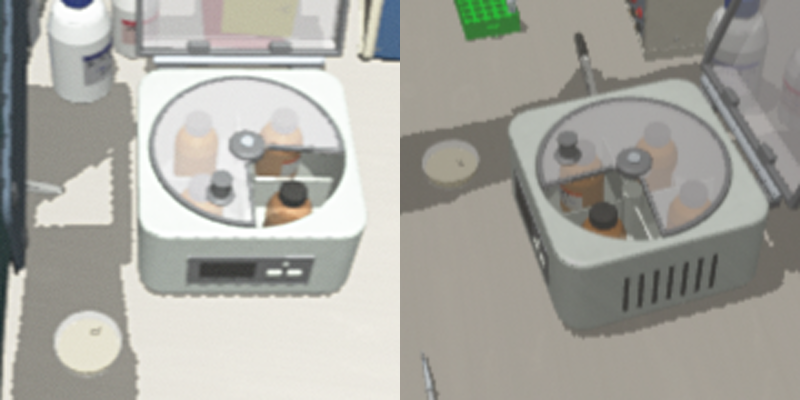

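Bottle stands upright, its cap at (292,192) in the left crop; hood open, stored bottles upright, dish and pen in place. Last check: the opening's angle against the walls in the top view.

```bash
python3 - <<'E'
from h import *
t,s=load("top"),load("side");T=lambda x,y:(260+x*.45-.3,130+y*.45-.3);S=lambda x,y:(235+(x-400)*.45-.3,150+y*.45-.3)
C=np.array([.560,-.0525])
def A(k,p,z):
    d=plane(k,*p,z)[:2]-C;return round(float(np.hypot(*d)),3),round(float(np.arctan2(d[1],d[0])),3)
print("edges T",A(t,T(344,150),.108),A(t,T(252,223),.108),"S",A(s,S(541,184),.108),A(s,S(657,236),.108))
print("wall T",A(t,T(333,180),.0605),A(t,T(249,222),.0605),"cap T",A(t,T(292,190),.0935),"S",A(s,S(603,214),.0935))
for b in(("1",(199,122),(658,132)),("2",(285,118),(692,190))):
    print(b[0],tri(t,T(*b[1]),s,S(*b[2])))
E
```

```text
edges T (0.088, -1.471) (0.085, -3.037) S (0.088, -2.999) (0.09, -1.544)
wall T (0.086, -1.45) (0.05, -2.967) cap T (0.054, -2.214) S (0.058, -2.239)
1 (array([ 0.59768002, -0.00503139,  0.09332718]), np.float64(0.00023452080788573143))
2 (array([ 0.61013409, -0.08652562,  0.0966733 ]), np.float64(0.0007864081939028595))
```

```bash
python3 -c "
from bench import robot, optics
print(robot.close_job())"
```

```text
the job is handed in; nothing more can be done
None
```

The job is handed in at about 26 s: the hood is open on its stop, the opening is over the empty compartment (about 2° off centre by measurement), and the bottle stands upright on its floor, with the other bottles, dish and pen undisturbed.

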